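# Ready a stone jar for drilling: seat its lid, set the guide arm to the mark and hold

## Robot

A 6-joint arm with a two-finger parallel gripper is mounted at the origin on the work surface. World frame = base frame: x ahead of the robot, y to its left, z up, the work surface at z = 0. Lengths are in m, angles in rad, forces in N, time in s.
With the tool pointing down it reaches from about 0.35 to 0.975 m from the base axis. Payload 4.9 kg.
Tool frame: the origin (TCP) lies at the very end of the fingers, on their centre line; the grasp point (between the pads) lies 19 mm behind it; z points along the fingers, y is the line along which they close (so a half turn about z gives the same grasp; the last joint's range is limited). The gripper opens to 85 mm and grips with 20 to 120 N. Pads are 22 mm wide; open, the fingers measure 114 mm over their backs; the gripper's body (76 mm by 85 mm) begins 54 mm behind the grasp point. The pads swing forward as they close: fully open they stand 13 mm farther back than shut.
Start: joints at [1.06, 0.053, 1.613, -0, 1.476, -0.119], TCP at [0.239, 0.578, 0.231] pointing down, gripper open.
Joint ranges: [-3.01, 3.01], [-1.01, 2.22], [0.06, 2.58], [-1.02, 4.17], [0.09, 2.62], [-3.14, 3.14]. Speed limits (rad/s): [2.57, 2.57, 3.14, 3.14, 3.14, 3.14].

## Interface

Orientations are given as a rotation vector (axis times angle).
In Python, from station import ctrl, imaging gives the robot as it stands.
- The arm moves only by the tool play_rows, never from a script. Its argument "series" is a list of rows, each a list of 3 entries, a list of its own where there are three numbers: the opening, from 0 (shut) to 1 (fully open), then the shift along the tool's x, y, z each as a share of 0.05 m, from -1 to 1, then the turn, a rotation vector about the tool's x, y, z each as a share of 8 degrees, from -1 to 1. In form: [[grip, [dx, dy, dz], [ax, ay, az]], ...]. A call has 1 to 8 rows; each row shifts and turns the commanded pose from where the row before left it, along the tool's axes as they then stand; what a row does not reach is not made up. A row lasts 1/8 s, in which the tool goes at most 62.5 mm and 10.7 degrees, less where a joint would pass 70% of its speed; a pose out of reach is approached as far as the arm can. A call with a number of a shift or a turn outside -1 to 1 is refused whole. A call with a gripper value outside its range is refused whole. The fingers move at their own pace and stop on an object; "force" is the grip in N (left out, the last holds). Time passes only in rows, so rows that do not move let the fingers close. It gives the time, the measured TCP pose, the force, the opening and the grip force at its end, in the units of the state.
- ctrl.get_obs(): the state, without advancing time (a new reading comes with each control period).
- imaging.get_image(name): name is "scene" or "top"; returns a dict with "color" (384x512x3 uint8, blue, green, red), "fx", "fy", "cx", "cy" (pixels), "extrinsics" (4x4, takes a point from world to camera coordinates). Camera axes: x right, y down, z forward; pixel columns grow to the right and rows downward; lengths in m; the calibration is good to about 2 mm. A picture is of the moment at which its call begins. There is no depth.
- ctrl.finish_job(): hands the job in; it is judged then, once.
The state is a dict: "t": time; "q": joint angles; "dq": joint speeds; "effort": joint torques, N m; "tool_pos": TCP position; "tool_rot": TCP orientation; "contact_force": force on the tool from outside, world axes, zero at the start; "wrist_torque": the same for the moment, N m; "opening": finger opening in m; "grip_force": force on a finger pad.
Only numpy, scipy, OpenCV 4.12 (cv2) and the standard library are available. Lean on these libraries where they do the work, as an engineer would, in place of code of your own. Each camera call takes 0.05 s, during which the arm holds its last target. There are 200 camera calls.

## Task

Get the stone jar ready for drilling: first press its lid fully home, then push the yellow lock button of the guide arm all the way down, and only then draw the arm out (it has an orange knob for that) until its pointer stands over the red mark on the rule. A spring pulls the arm back in, so finish while still holding it there, pointer on the mark; leave the other things on the bench where they are.

Things in the scene. Friction and masses are not known exactly. Their poses are not given: they have to be found in the camera images.
- stand: Blue drill-guide stand fixed to the bench: dark steel base 110 x 150 x 16 mm, a column, and on it a level tube 32 mm wide, 180 mm long, its top 151 mm above the bench. Origin at the underside of the base, under the tube's middle. +y runs along the tube, the way the arm is drawn out; z up. Stand, jar and mark stand elsewhere on each run
- lock_button (a joint): Travel of the lock button in m: 0 up (arm locked), 0.008 fully down (arm free). It takes about 4 N to move and stays where it is pushed
- button_cap (a point): Centre of the top of the round yellow lock button (26 mm across) on the tube, 30 mm along the stand's -y from its origin; about 168 mm above the bench when up, 160 mm when down
- guide_arm (a joint): How far the arm is drawn out, in m: 0 fully in (the start), at most 0.19. Locked until the button is down. A spring of 2 to 4 N always pulls it in, so it slides back if let go
- knob_grip (a point): Point on the axis of the orange upright knob on the arm, 20 mm below the knob's top; knob 22 mm across and 48 mm high, standing on a black block 26 x 34 mm whose top is 149 mm up; knob top 197 mm above the bench. It moves with the arm. Beyond it along +y, 37 mm from its axis, is the brass drill bush (34 mm across, 125 to 145 mm up), in line with the pointer
- pointer_tip (a point): Middle of the underside of the pointer where it crosses the rule's centre line: a black bar 3 mm wide reaching from the brass bush at the arm's end across the rule, 132 mm up. It moves with the arm; arm extension needed is its distance to the red mark along the stand's y (between 84 and 154 mm)
- red_mark (a point): Centre of the top of the red mark (12 mm along the rule, 1 mm thick) on a fixed white rule. Axes as the stand's. The rule, 18 mm wide, 300 mm long, top 128 mm up, ticks every 10 mm, lies parallel to the arm, centre line 55 mm to the stand's +x side, from 70 to 370 mm along its +y, with a thin end post. Pointer over the mark = bush over the jar's centre
- lid (a joint): Travel of the jar lid in m: 0 most proud, 0.010 fully home. It starts between 0 and 0.004, takes about 6 N to push and stays where it is pushed
- lid_centre (a point): Centre of the flat top of the grey round stone lid (94 mm across, flat part 84 mm); 94 mm above the bench when home, 6 to 10 mm higher at the start with a red seal showing in the gap. The jar (90 mm across) stands fixed in a wooden ring 116 mm across, in line with the arm, beyond its end
- lantern: Bystander: loose pale stone cone lantern with dark holes, 84 mm across, 118 mm high; origin under its centre
- stone_cup: Bystander: loose grey stone cup, 68 mm across, 75 mm high; origin under its centre
- riffler: Bystander: loose hand tool like a screwdriver lying on the bench between robot and stand, along its own x
- spare_lid: Bystander: loose pale round stone lid with a small knob, 80 mm across, 28 mm high; origin under its centre

How it is judged:
On the way, in this order (a step that is already met when the one before it is completed fails the run):
1. the jar lid is pressed fully home (within 2.5 mm of its stop) while the arm is still locked (value of joint lid above 0.0075 m and value of joint lock_button below 0.004 m), for 0.2 s.
2. the lock button is pushed down (within 2 mm of its stop) while the arm is still in (value of joint lock_button above 0.006 m and value of joint guide_arm below 0.02 m), for 0.2 s.
At the end, for the whole second after the job is handed in: The fingers hold the guide arm still against its spring with the pointer over the red mark (its centre within 6 mm of the mark's centre along the rule); the lock button is down within 2 mm and the lid is home within 2.5 mm (value of joint lid above 0.0075 m and value of joint lock_button above 0.006 m and y of pointer_tip in the frame of red_mark between -0.006 and 0.006 m and velocity of joint guide_arm between -0.01 and 0.01 m/s and contact force between the fingers and guide_arm above 0.5 N); the arm keeps its last pose, push and grip.
It fails at once if the lantern is moved by more than 30 mm (distance of lantern from where it was at the start of the episode above 0.03 m).
It fails at once if the stone cup is moved by more than 30 mm (distance of stone_cup from where it was at the start of the episode above 0.03 m).
It fails at once if the hand tool is moved by more than 30 mm (distance of riffler from where it was at the start of the episode above 0.03 m).
It fails at once if the spare lid is moved by more than 30 mm (distance of spare_lid from where it was at the start of the episode above 0.03 m).
It also fails if it takes over 62 s, if anything falls off the work surface, if the arm or the gripper's body presses on something with over 40 N, if the wrist force passes 120 N, or if a joint passes its speed limit or range.

## Working session

There is one attempt and no reset: what is moved stays moved. The work goes in short steps, Python scripts to look and compute and a tool call to move; the robot and the scene stay as the last step left them, time stands still between calls to the robot, and variables do not carry over. Pictures are saved under pics/ and viewed, at most 10 in all, crops included, and the job is handed in when it is done.

Besides the shell and the picture viewer there is one more tool, called after "Call:" as name([rows], argument=value, ...), one row to a line, values as JSON. play_rows: Moves the arm, as the interface text tells. Shift numbers are shares of 0.05 m and turn numbers shares of 8 degrees, none past 1 either way. Its arguments: {"type":"object","properties":{"series":{"type":"array"},"force":{"type":"number"}},"required":["series"]}

```bash
mkdir -p pics; ls
python3 - <<'E'
from station import ctrl, imaging
import cv2,numpy as np,pickle
d={}
for n in("scene","top"):
    r=imaging.get_image(n);d[n]=r;cv2.imwrite(f"pics/{n}0.png",cv2.resize(r["color"],(768,576),interpolation=cv2.INTER_CUBIC))
    print(n,r["fx"],r["cx"],r["cy"],np.round(r["extrinsics"],3).tolist())
pickle.dump(d,open("d0.pkl","wb"))
o=ctrl.get_obs();print(o["t"],o["tool_pos"],o["tool_rot"])
E
```

```text
pics
scene 453.3388426081733 255.85509165198079 194.7548781453743 [[0.832, 0.555, -0.004, -0.461], [0.31, -0.47, -0.826, -0.052], [-0.46, 0.686, -0.563, 1.797], [0.0, 0.0, 0.0, 1.0]]
top 375.90821872511987 259.6539381032855 196.81976207503212 [[0.007, -1.0, 0.008, 0.03], [-0.996, -0.008, -0.09, 0.535], [0.09, -0.007, -0.996, 1.122], [0.0, 0.0, 0.0, 1.0]]
0.1 [0.23836955 0.57714526 0.23017138] [-6.11418165e-01 -3.08091615e+00  2.77498159e-03]
```

View pics/scene0.png

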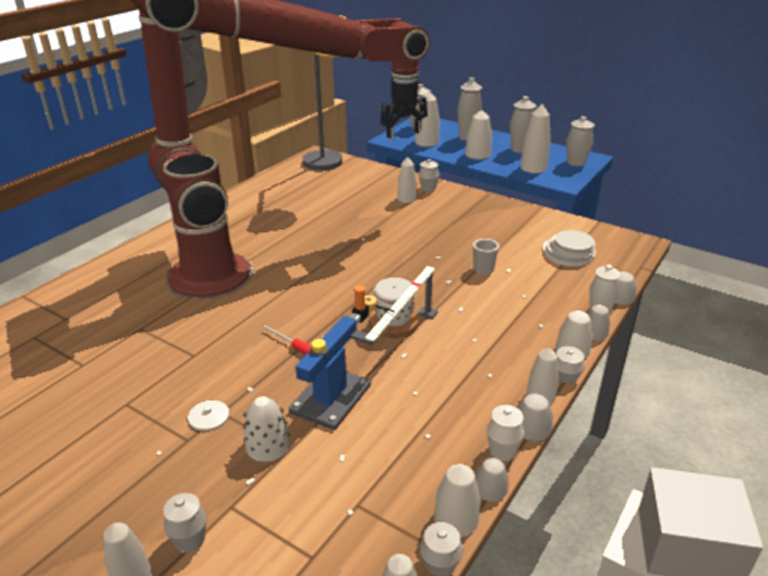

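View pics/top0.png

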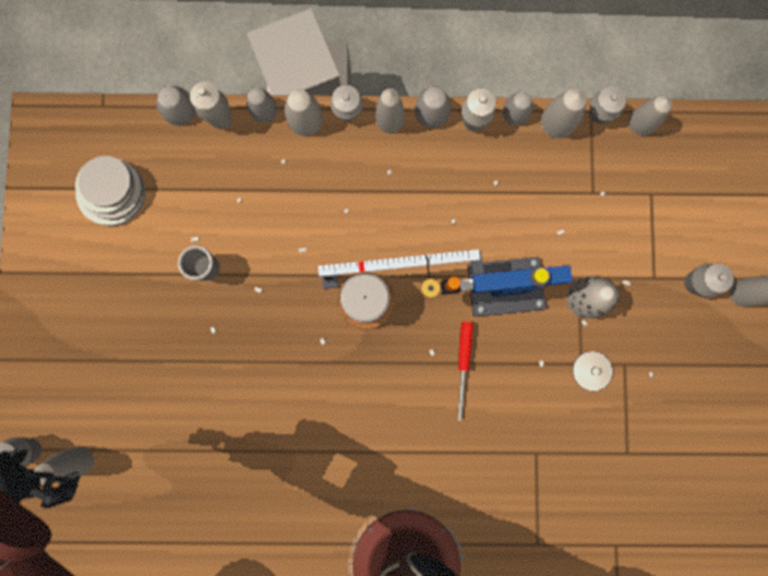

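The top view (768-wide) shows the button at (542,275), knob (454,283), bush (431,288), pointer (429,265), mark (362,267) and lid (365,297). Next I'll measure these by colour.

```bash
cat > h.py <<'E'
import cv2,numpy as np
def ray(r,u,v,z):
    E=np.array(r["extrinsics"]);R,t=E[:3,:3],E[:3,3]
    c=-R.T@t;d=R.T@np.array([(u-r["cx"])/r["fx"],(v-r["cy"])/r["fy"],1])
    return c+d*(z-c[2])/d[2]
def proj(r,p):
    E=np.array(r["extrinsics"]);q=E[:3,:3]@np.array(p)+E[:3,3]
    return np.array([r["fx"]*q[0]/q[2]+r["cx"],r["fy"]*q[1]/q[2]+r["cy"]])
def blob(r,hlo,hhi,box,smin=150,vmin=90):
    h=cv2.cvtColor(r["color"],cv2.COLOR_BGR2HSV);x0,y0,x1,y1=box
    m=cv2.inRange(h,(hlo,smin,vmin),(hhi,255,255));k=np.zeros_like(m);k[y0:y1,x0:x1]=m[y0:y1,x0:x1]
    M=cv2.moments(k,True);return M["m10"]/M["m00"],M["m01"]/M["m00"],M["m00"]
E
python3 - <<'E'
import pickle;from h import *
d=pickle.load(open("d0.pkl","rb"));r=d["top"]
for n,a,b,box,z in(("button",24,35,(345,170,380,200),.168),("knob",5,18,(294,180,312,200),.197),("mark",0,4,(232,168,250,188),.129),("bush",18,28,(278,182,298,202),.145)):
    B=blob(r,a,b,box);print(n,np.round(B,1),ray(r,B[0],B[1],z).round(4))
print("lid",ray(r,365/1.5,297/1.5,.102).round(4),"ptr",ray(r,429/1.5,265/1.5,.135).round(4))
for n,(u,v) in dict(r0=(319,271),r1=(480,255.5)).items():print(n,ray(r,u/1.5,v/1.5,.128).round(4))
c=r["color"][150:220,205:395];cv2.imwrite("pics/topc.png",cv2.resize(c,None,fx=4.2,fy=4.2,interpolation=cv2.INTER_CUBIC))
s=d["scene"]["color"][175:290,165:300];cv2.imwrite("pics/scc.png",cv2.resize(s,None,fx=5,fy=5,interpolation=cv2.INTER_CUBIC))
E
```

```text
button [360.5 183.5  76. ] [ 0.5592 -0.2343  0.168 ]
knob [301.8 188.4  85. ] [ 0.5414 -0.0735  0.197 ]
mark [240.5 177.5  16. ] [0.5783 0.0888 0.129 ]
bush [286.6 191.9 117. ] [ 0.5373 -0.0382  0.145 ]
lid [0.5235 0.0813 0.102 ] ptr [ 0.5808 -0.0373  0.135 ]
r0 [0.5689 0.1661 0.128 ]
r1 [ 0.6004 -0.1327  0.128 ]
```

View pics/topc.png

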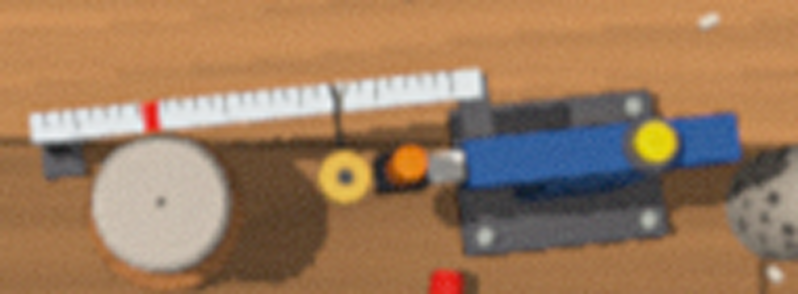

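View pics/scc.png

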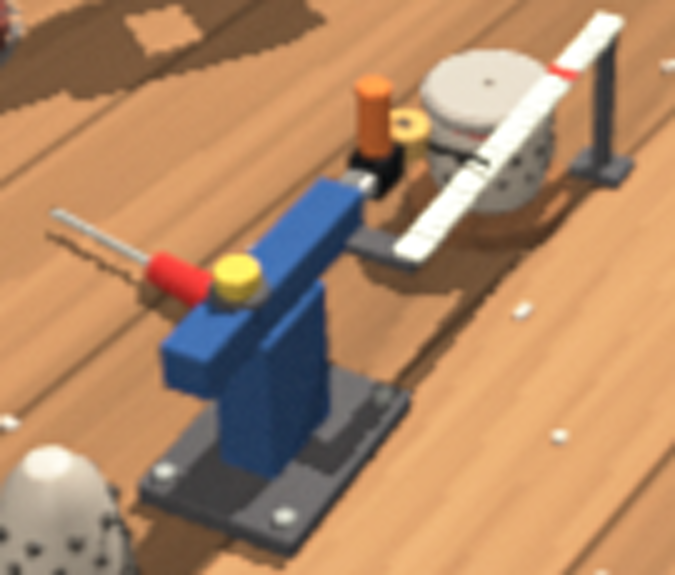

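Call:
play_rows([
  [0,[0,0,0],[0,0,-0.9]],
  [0,[0,0,0],[0,0,-0.9]],
  [0,[0,0,0],[0,0,-0.9]],
  [0,[0,0,0],[0,0,-0.88]],
  [0,[-0.4,-0.9,0],[0,0,0]],
  [0,[-0.4,-0.9,0],[0,0,0]],
  [0,[-0.4,-0.9,0],[0,0,0]],
  [0,[-0.4,-0.9,0],[0,0,0]],
], force=40)

```text
t: 1.1
tool_pos: [0.3379, 0.4058, 0.2308]
tool_rot: [0.17, -3.137, 0.001]
contact_force: [1.7, 0.1, -0.2]
opening: -0.0001
grip_force: 0.0
```

Call:
play_rows([
  [0,[-0.4,-0.9,0],[0,0,0]],
  [0,[-0.4,-0.9,0],[0,0,0]],
  [0,[-0.4,-0.9,0],[0,0,0]],
  [0,[-0.4,-0.9,0],[0,0,0]],
  [0,[-0.4,-0.9,0],[0,0,0]],
  [0,[-0.4,-0.9,0],[0,0,0]],
  [0,[0,0,0],[0,0,0]],
  [0,[0,0,0],[0,0,0]],
])

```text
t: 2.1
tool_pos: [0.4856, 0.152, 0.2308]
tool_rot: [0.169, -3.136, -0.001]
contact_force: [0.3, 0.4, 0.0]
opening: 0.0
grip_force: 0.0
```

```bash
cat > st.py <<'E'
import sys,numpy as np
from station import ctrl
from scipy.spatial.transform import Rotation as R
o=ctrl.get_obs();T=R.from_rotvec(o["tool_rot"]).as_matrix();p=np.array(o["tool_pos"])
print("t",o["t"],"p",p.round(4),"F",np.round(o["contact_force"],1),"open",o["opening"],"grip",o["grip_force"])
print("tool x,y,z",T.T.round(3).tolist())
if len(sys.argv)>1:
    g=np.array([float(a) for a in sys.argv[1:4]]);print("shares",((T.T@(g-p))/.05).round(3))
E
python3 st.py .5235 .0813 .13
```

```text
t 2.1 p [0.4856 0.152  0.2308] F [0.3 0.4 0. ] open 9.962546738029677e-06 grip 0.0
tool x,y,z [[-0.994, -0.107, 0.001], [-0.107, 0.994, 0.0], [-0.001, 0.0, -1.0]]
shares [-0.604 -1.488  2.015]
```

Call:
play_rows([
  [0,[-0.3,-0.75,0],[0,0,0]],
  [0,[-0.3,-0.74,0],[0,0,0]],
  [0,[0,0,0.7],[0,0,0]],
  [0,[0,0,0.7],[0,0,0]],
  [0,[0,0,0.6],[0,0,0]],
  [0,[0,0,0.3],[0,0,0]],
  [0,[0,0,0.1],[0,0,0]],
  [0,[0,0,0],[0,0,0]],
])

```text
t: 3.1
tool_pos: [0.5243, 0.0814, 0.1121]
tool_rot: [-0.171, 3.136, -0.0]
contact_force: [0.6, 0.6, 0.3]
opening: -0.0001
grip_force: 0.0
```

Call:
play_rows([
  [0,[0,0,0.07],[0,0,0]],
  [0,[0,0,0.06],[0,0,0]],
  [0,[0,0,0.06],[0,0,0]],
  [0,[0,0,0.05],[0,0,0]],
  [0,[0,0,0.05],[0,0,0]],
  [0,[0,0,0.05],[0,0,0]],
])

```text
t: 3.85
tool_pos: [0.5242, 0.0809, 0.0946]
tool_rot: [-0.169, 3.136, -0.0]
contact_force: [-1.7, -0.5, 4.1]
opening: -0.0003
grip_force: 2.4
```

Call:
play_rows([
  [0,[0,0,0.03],[0,0,0]],
  [0,[0,0,0.03],[0,0,0]],
  [0,[0,0,0],[0,0,0]],
])

```text
t: 4.22
tool_pos: [0.5243, 0.081, 0.0939]
tool_rot: [0.17, -3.137, 0.0]
contact_force: [-7.7, -1.2, 17.0]
opening: 0.0001
grip_force: 8.7
```

Call:
play_rows([
  [0,[0,0,0],[0,0,0]],
  [0,[0,0,0],[0,0,0]],
  [0,[0,0,-0.8],[0,0,0]],
  [0,[0,0,-0.8],[0,0,0]],
  [0,[0,0,-0.8],[0,0,0]],
  [0,[0,0,-0.6],[0,0,0]],
  [0,[0,0,0],[0,0,0]],
])

```text
t: 5.1
tool_pos: [0.5253, 0.081, 0.2436]
tool_rot: [-0.169, 3.132, -0.0]
contact_force: [-1.2, -0.7, 0.1]
opening: 0.0
grip_force: 0.0
```

```bash
python3 st.py .5592 -.2343 .175
python3 - <<'E'
from station import imaging
from h import *
r=imaging.get_image("scene");s=r["color"][175:290,165:300];cv2.imwrite("pics/lid.png",cv2.resize(s,None,fx=5,fy=5,interpolation=cv2.INTER_CUBIC))
E
```

```text
t 5.1 p [0.5253 0.081  0.2436] F [-1.2 -0.7  0.1] open 4.8176920368961146e-05 grip 0.0
tool x,y,z [[-0.994, -0.108, -0.005], [-0.108, 0.994, -0.0], [0.005, 0.0, -1.0]]
shares [ 0.013 -6.342  1.375]
```

View pics/lid.png

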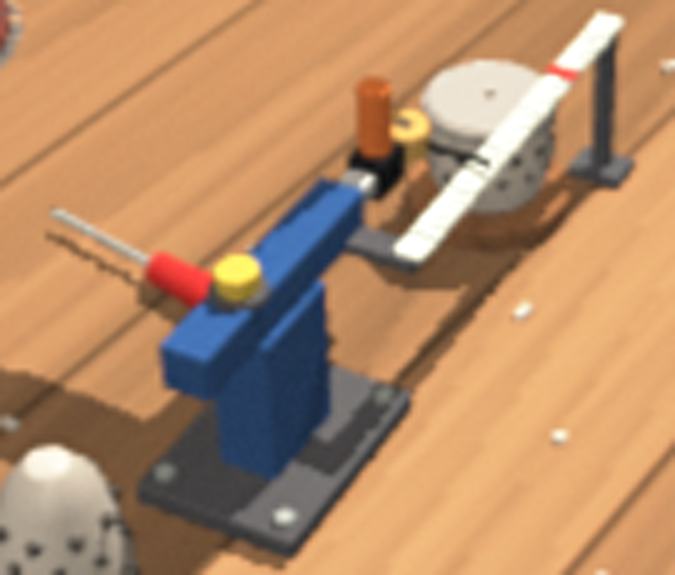

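The lid has dropped and the red seal no longer shows, so it is home. Next is the button.

Call:
play_rows([
  [0,[0,-0.9,0],[0,0,0]],
  [0,[0,-0.9,0],[0,0,0]],
  [0,[0,-0.9,0],[0,0,0]],
  [0,[0,-0.9,0],[0,0,0]],
  [0,[0,-0.9,0],[0,0,0]],
  [0,[0,-0.9,0],[0,0,0]],
  [0,[0,-0.9,0],[0,0,0]],
  [0,[0,0,0],[0,0,0]],
])

```text
t: 6.15
tool_pos: [0.5566, -0.2342, 0.2377]
tool_rot: [0.163, -3.133, -0.004]
contact_force: [-0.5, 0.5, 0.4]
opening: -0.0004
grip_force: 0.0
```

Call:
play_rows([
  [0,[0.01,-0.04,0.6],[0,0,0]],
  [0,[0,0,0.5],[0,0,0]],
  [0,[0,0,0.1],[0,0,0]],
  [0,[0,0,0],[0,0,0]],
])

```text
t: 6.65
tool_pos: [0.5572, -0.2334, 0.1805]
tool_rot: [0.171, -3.136, -0.002]
contact_force: [0.4, -0.9, 1.0]
opening: 0.0003
grip_force: 0.0
```

```bash
python3 st.py .5592 -.2343 .160
```

```text
t 6.65 p [ 0.5572 -0.2334  0.1805] F [ 0.4 -0.9  1. ] open 0.0002600065873828227 grip 0.0
tool x,y,z [[-0.994, -0.109, 0.001], [-0.109, 0.994, 0.001], [-0.001, 0.001, -1.0]]
shares [-0.037 -0.023  0.409]
```

Call:
play_rows([
  [0,[-0.03,-0.02,0.1],[0,0,0]],
  [0,[0,0,0.08],[0,0,0]],
  [0,[0,0,0.07],[0,0,0]],
  [0,[0,0,0.06],[0,0,0]],
  [0,[0,0,0.06],[0,0,0]],
  [0,[0,0,0.05],[0,0,0]],
  [0,[0,0,0.02],[0,0,0]],
  [0,[0,0,0],[0,0,0]],
])

```text
t: 7.65
tool_pos: [0.5593, -0.2351, 0.16]
tool_rot: [-0.17, 3.137, -0.0]
contact_force: [-2.5, 1.4, 5.3]
opening: -0.0003
grip_force: 2.8
```

Call:
play_rows([
  [0,[0,0,0.04],[0,0,0]],
  [0,[0,0,0.03],[0,0,0]],
  [0,[0,0,0],[0,0,0]],
  [0,[0,0,0],[0,0,0]],
])

```text
t: 8.15
tool_pos: [0.5594, -0.2352, 0.1599]
tool_rot: [-0.17, 3.137, -0.001]
contact_force: [-8.5, 4.1, 18.4]
opening: -0.0
grip_force: 9.1
```

Call:
play_rows([
  [0,[0,0,-0.7],[0,0,0]],
  [0,[0,0,-0.7],[0,0,0]],
  [0.5,[0,0,-0.3],[0,0,0]],
  [1,[0,0.8,0],[0,0,0]],
  [1,[0,0.8,0],[0,0,0]],
  [1,[0,0.8,0],[0,0,0]],
  [1,[0,0.8,0],[0,0,0]],
  [1,[0,0,0],[0,0,0]],
])

```text
t: 9.15
tool_pos: [0.5412, -0.0738, 0.2393]
tool_rot: [0.175, -3.135, -0.001]
contact_force: [-0.6, -0.8, 0.5]
opening: 0.0854
grip_force: 0.0
```

```bash
python3 st.py .5414 -.0745 .160
python3 - <<'E'
from station import imaging
from h import *
r=imaging.get_image("scene");s=r["color"][155:270,165:300];cv2.imwrite("pics/btn.png",cv2.resize(s,None,fx=5,fy=5,interpolation=cv2.INTER_CUBIC))
E
```

```text
t 9.15 p [ 0.5412 -0.0738  0.2393] F [-0.6 -0.8  0.5] open 0.08543066471384372 grip 0.0
tool x,y,z [[-0.994, -0.111, 0.002], [-0.111, 0.994, 0.001], [-0.002, 0.001, -1.0]]
shares [-0.004 -0.015  1.587]
```

View pics/btn.png

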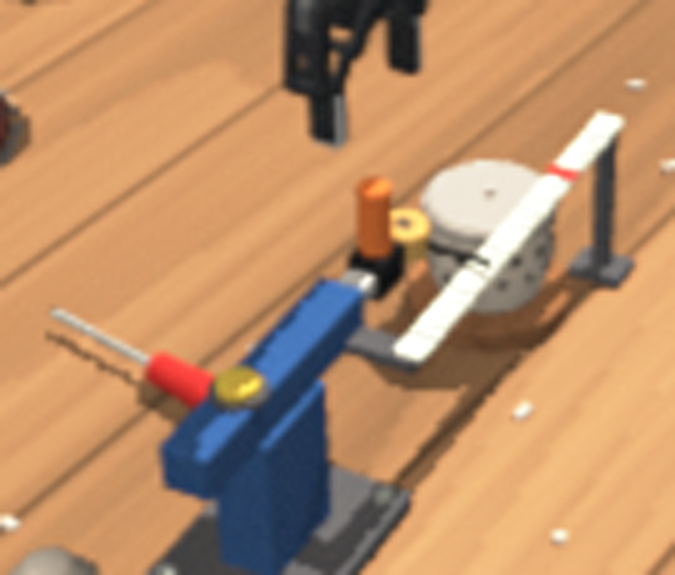

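The button is down at crop (240,387), and the open fingers straddle the knob. Now I'll descend and grip.

Call:
play_rows([
  [1,[0,0,0.6],[0,0,0]],
  [1,[0,0,0.6],[0,0,0]],
  [1,[0,0,0.3],[0,0,0]],
  [1,[0,0,0.08],[0,0,0]],
  [0,[0,0,0],[0,0,0]],
  [0,[0,0,0],[0,0,0]],
  [0,[0,0,0],[0,0,0]],
  [0,[0,0,0],[0,0,0]],
], force=40)

```text
t: 10.2
tool_pos: [0.5422, -0.0736, 0.1631]
tool_rot: [-0.17, 3.136, 0.009]
contact_force: [-2.5, 9.8, 4.6]
opening: 0.0209
grip_force: 39.4
```

```bash
python3 st.py .5285 .0465 .160
```

```text
t 10.2 p [ 0.5422 -0.0736  0.1631] F [-2.5  9.8  4.6] open 0.020866526325365637 grip 39.43491518497467
tool x,y,z [[-0.994, -0.108, -0.001], [-0.108, 0.994, 0.006], [0.001, 0.006, -1.0]]
shares [0.012 2.417 0.075]
```

Call:
play_rows([
  [0,[0,0.2,0],[0,0,0]],
  [0,[0,0.4,0],[0,0,0]],
  [0,[0,0.4,0],[0,0,0]],
  [0,[0,0.4,0],[0,0,0]],
  [0,[0,0.4,0],[0,0,0]],
  [0,[0,0.4,0],[0,0,0]],
  [0,[0,0.2,0],[0,0,0]],
  [0,[0,0,0],[0,0,0]],
])

```text
t: 11.2
tool_pos: [0.5289, 0.0444, 0.1631]
tool_rot: [-0.172, 3.136, -0.001]
contact_force: [-2.6, -4.5, 6.1]
opening: 0.0208
grip_force: 39.7
```

```bash
python3 st.py .5285 .0465 .160
python3 - <<'E'
from station import imaging
from h import *
import pickle
d={n:imaging.get_image(n) for n in("scene","top")};pickle.dump(d,open("d1.pkl","wb"))
a=cv2.resize(d["top"]["color"][155:205,205:305],(800,400),interpolation=cv2.INTER_CUBIC)
b=cv2.resize(d["scene"]["color"][175:225,225:300],(300,200),interpolation=cv2.INTER_CUBIC)
c=np.zeros((600,800,3),np.uint8);c[:400]=a;c[400:,:300]=b;cv2.imwrite("pics/out.png",c)
E
```

```text
t 11.2 p [0.5289 0.0444 0.1631] F [-2.6 -4.5  6.1] open 0.020774927556899053 grip 39.68623995780945
tool x,y,z [[-0.994, -0.109, -0.001], [-0.109, 0.994, -0.001], [0.001, -0.001, -1.0]]
shares [0.004 0.043 0.061]
```

View pics/out.png

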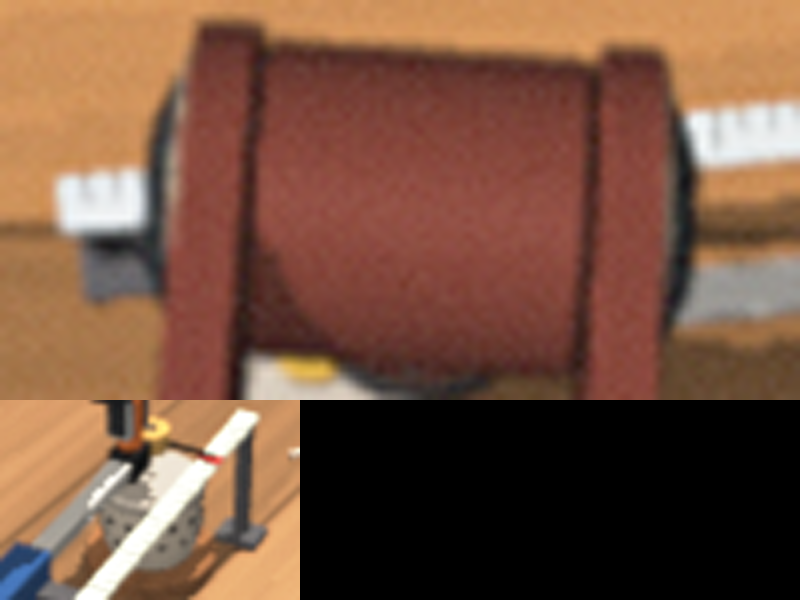

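The wrist hides the mark in the top view. In the scene view the pointer reaches the red mark, so I'll zoom there.

Run:
```python
import pickle;from h import *
a=pickle.load(open("d0.pkl","rb"));b=pickle.load(open("d1.pkl","rb"))
x0,y0=262,178
for r in(a,b):pass
im=[cv2.resize(r["scene"]["color"][y0:y0+20,x0:x0+28],None,fx=14,fy=14,interpolation=cv2.INTER_NEAREST) for r in(a,b)]
cv2.imwrite("pics/z.png",np.hstack(im))
s=a["scene"];B=blob(s,0,6,(262,178,290,198),120,80);C=blob(s,170,180,(262,178,290,198),120,80) if 0 else None
print("mark scene blob",B,ray(s,B[0],B[1],.129).round(4))
m=ray(s,B[0],B[1],.129);d=np.array([-.108,.994,0])
for k in(-.012,-.006,0,.006,.012):
    print(k,proj(s,m+k*d+[0,0,.006]).round(2),((proj(s,m+k*d+[0,0,.006])-[x0,y0]+.5)*14).round(0))
```

```text
mark scene blob (277.0, 189.0, 9.0) [0.5812 0.0876 0.129 ]
-0.012 [275.5  189.27] [196. 165.]
-0.006 [276.27 188.38] [207. 152.]
0 [277.04 187.5 ] [218. 140.]
0.006 [277.81 186.63] [228. 128.]
0.012 [278.57 185.75] [239. 116.]
```

View pics/z.png

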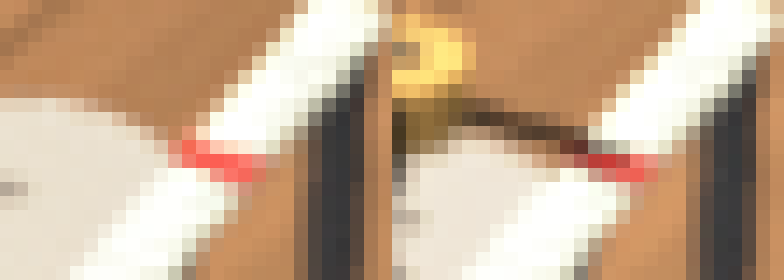

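Run:
```python
import pickle;from h import *
a=pickle.load(open("d0.pkl","rb"));b=pickle.load(open("d1.pkl","rb"))
dy=np.array([-.108,.994,0])
def red(r,box):
    x0,y0,x1,y1=box;c=r["color"][y0:y1,x0:x1].astype(float);w=np.clip(c[...,2]-c[...,1]-70,0,None)
    V,U=np.mgrid[y0:y1,x0:x1];return (w*U).sum()/w.sum(),(w*V).sum()/w.sum()
mt=red(a["top"],(234,172,248,184));ms=red(a["scene"],(273,186,282,193))
Mt=ray(a["top"],*mt,.129);Ms=ray(a["scene"],*ms,.129);print("mark",mt,Mt.round(4),ms,Ms.round(4))
# top, initial: pointer dark columns between rule and bush (rows 173..185)
c=a["top"]["color"].sum(2).astype(float)
for v in range(170,186):
    s=c[v,279:293];w=np.clip(np.median(s)-s-40,0,None)
    if w.sum()>0:
        u=279+(w*np.arange(14)).sum()/w.sum();P=ray(a["top"],u,v,.135);print(v,round(u,2),"ext needed top",((Mt-P)@dy).round(4))
# scene now and start: dark pointer over columns left of rule
for n,r,o,cols,rows in(("now",b["scene"],a["scene"],range(269,276),(183,193)),):
    df=(o["color"].astype(float)-r["color"]).sum(2)
    for u in cols:
        s=df[rows[0]:rows[1],u];w=np.clip(s-60,0,None);v=rows[0]+(w*np.arange(len(s))).sum()/w.sum()
        P=ray(r,u,v,.1335);print(u,round(v,2),"remaining",((Ms-P)@dy).round(4))
```

```text
mark (np.float64(240.5631067961165), np.float64(177.1983356449376)) [0.5791 0.0886 0.129 ] (np.float64(277.18023255813955), np.float64(189.07848837209303)) [0.582  0.0875 0.129 ]
170 283.44 ext needed top 0.1202
171 284.23 ext needed top 0.1221
172 284.58 ext needed top 0.1228
173 284.87 ext needed top 0.1233
174 284.95 ext needed top 0.1232
175 284.95 ext needed top 0.1229
176 285.16 ext needed top 0.1232
177 284.69 ext needed top 0.1216
178 284.68 ext needed top 0.1213
179 284.8 ext needed top 0.1213
180 285.2 ext needed top 0.1221
181 285.37 ext needed top 0.1223
182 285.51 ext needed top 0.1224
269 186.31 remaining 0.0035
270 186.74 remaining 0.0044
271 187.07 remaining 0.0046
272 187.51 remaining 0.0055
273 188.06 remaining 0.007
274 187.88 remaining 0.0045
275 187.91 remaining 0.0031
```

Both views agree: the pointer is about 4 mm short.

Call:
play_rows([
  [0,[0,0.08,0],[0,0,0]],
  [0,[0,0,0],[0,0,0]],
  [0,[0,0,0],[0,0,0]],
  [0,[0,0,0],[0,0,0]],
  [0,[0,0,0],[0,0,0]],
])

```text
t: 11.92
tool_pos: [0.5286, 0.0476, 0.1631]
tool_rot: [-0.17, 3.136, -0.002]
contact_force: [-2.5, -3.2, 7.0]
opening: 0.0207
grip_force: 39.7
```

```bash
python3 st.py
python3 - <<'E'
from station import imaging
import pickle;from h import *
a=pickle.load(open("d0.pkl","rb"))["scene"];r=imaging.get_image("scene");Ms=np.array([.582,.0875,.129]);dy=np.array([-.108,.994,0])
df=(a["color"].astype(float)-r["color"]).sum(2)
for u in range(269,276):
    s=df[182:193,u];w=np.clip(s-60,0,None);v=182+(w*np.arange(11)).sum()/w.sum();print(u,round(v,2),((Ms-ray(r,u,v,.1335))@dy).round(4))
cv2.imwrite("pics/z2.png",cv2.resize(r["color"][170:206,240:290],None,fx=14,fy=14,interpolation=cv2.INTER_NEAREST))
E
```

```text
t 11.925 p [0.5286 0.0476 0.1631] F [-2.5 -3.2  7. ] open 0.020749932202902645 grip 39.68100607395172
tool x,y,z [[-0.994, -0.108, -0.001], [-0.108, 0.994, -0.001], [0.001, -0.001, -1.0]]
269 186.07 0.0022
270 186.43 0.0026
271 186.94 0.0039
272 187.35 0.0046
273 187.62 0.0046
274 187.26 0.0011
275 187.16 -0.001
```

View pics/z2.png

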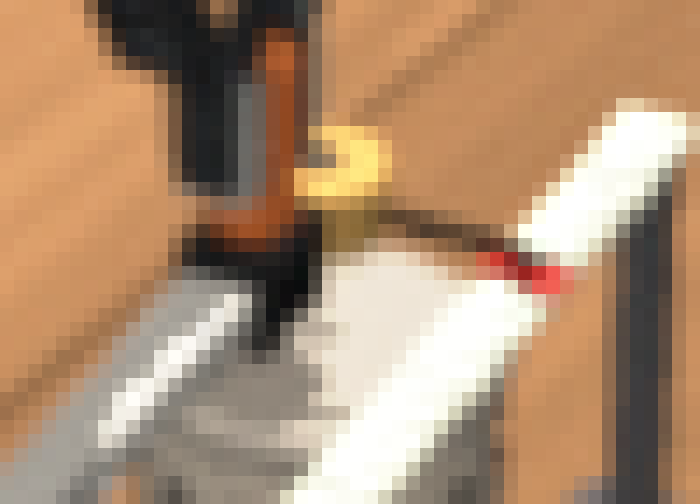

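The pointer now lies across the upper part of the mark, as it should from this oblique view. I'll add 1 mm to split the two estimates and hand in.

Call:
play_rows([
  [0,[0,0.02,0],[0,0,0]],
  [0,[0,0,0],[0,0,0]],
  [0,[0,0,0],[0,0,0]],
  [0,[0,0,0],[0,0,0]],
])

```text
t: 12.48
tool_pos: [0.5285, 0.0485, 0.1631]
tool_rot: [-0.17, 3.136, -0.002]
contact_force: [-3.0, -3.5, 6.6]
opening: 0.0211
grip_force: 39.7
```

```bash
python3 -c "
from station import ctrl
print(ctrl.get_obs()['tool_pos']);print(ctrl.finish_job())"
```

```text
[0.52845009 0.04849322 0.16306092]
the job is handed in; nothing more can be done
None
```

I handed the job in at about 12.5 s with the lid home, the lock button down and the gripper holding the arm, its pointer within about 2 mm of the red mark by my camera estimates; no verdict came back.

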